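# Hold a lugged foot in the corner of the marking jig

### The job

Swing the raised flip stop on the marking jig's fence fully down, then take the steel bracket with the upright flat lug and push it, lying flat on the jig plate, firmly into the corner to the right of the stop: long edge flush along the fence, short edge against the stop's foot. Finish while still holding it pressed against both, ready for its holes to be marked; do not let go. Leave everything else on the bench and the jig plate where it lies.

Things in the scene. Friction and masses are not known exactly. Their poses are not given: they have to be found in the camera images.
- bracket: the workpiece, a welded steel bracket, 0.7 to 0.95 kg: flat foot 70 (its x) x 130 (its y) x 8 mm with an upright flat lug at its centre, 10 mm thick (x), 50 mm wide (y), from 8 to 73 mm above the underside. Pinch the lug from above across its thickness. Same either way round. Origin: centre of the underside, z up. Starts flat on the bench, left or right of the jig
- jig_plate: marking jig, fixed: steel plate 240 (x) x 360 (y) x 6 mm screwed flat to the bench. Origin: centre of its underside, at bench height; x points away from the robot (within 0.15 rad) towards the fence, y along the fence to the left. Carries fence and stop
- fence: first stop: aluminium fence fixed on the jig plate, 340 mm long (y), 40 mm high, 30 mm deep. Origin: on its front face (towards the robot), at the plate's top, mid length = 55 mm in x from the plate's centre; axes parallel to the jig plate's, x into the fence. The bracket's long edge bears on the front face
- flip_stop (a joint): hinge of the flip stop near the fence's left end; axis along the jig's y. 0 rad = fully down (arm level, pointing to the robot, end of travel), 1.57 = arm upright, more = leaning back away from the robot (limit 2.1). Starts at 1.3 to 1.9. Stiff pivot (0.1 N m): it stays where it is left, so push it all the way down, 2 to 3 N at the arm's end
- flip_pivot (a point): point on the hinge axis in the arm's middle plane, 15 mm behind the fence's front face, 130 mm left of its middle, 55 mm above the plate's top
- flip_tip (a point): outer end of the flip stop's arm, on its back face (the top face when down), 66 mm from the pivot along the arm. Arm 16 x 16 mm thick; this face lies 8 mm off the pivot line. With the stop down the point is 63 mm above the plate's top
- stop_foot: second stop: steel finger of the flip stop, 32 (x) x 16 (y) x 61 mm (z). Origin: lower edge of its contact face, which looks to the jig's -y (right); body at y 0 to 16. Swings with the arm; when down it hangs before the fence, parallel to the jig, origin 35 mm before the fence face, 122 mm left of the fence's middle, 2 mm above the plate. Bracket's short edge bears on it
- strip_long: bystander: flat aluminium bar 32 x 220 x 6 mm lying on the bench. Origin: underside, middle
- strip_short: bystander: flat steel offcut 25 x 110 x 6 mm lying on the jig plate, near its front edge. Origin: underside, middle
- marker: bystander: black capped felt marker, 135 mm long, 17 mm thick, lying on the jig plate near its front edge. Origin: underside, middle
- hammer: bystander: hammer, 300 mm long, lying on the bench in front of the jig
- blank: bystander: plain steel foot blank 70 x 130 x 8 mm without a lug, lying flat on the bench; it may lie left or right of the jig, on the opposite side to the bracket. Origin: underside, middle
- stub_foot: bystander: another foot, square base 80 x 80 x 8 mm with a round stub 34 mm in diameter and 55 mm tall. Origin: underside, middle
- try_square: bystander: engineer's square, stock 18 x 75 x 16 mm with a blade 110 mm long, lying on the bench. Origin: underside, middle
- screw_jar: bystander: glass jar with dark lid, 68 mm in diameter, 85 mm tall. Origin: underside, middle

How it is judged:
On the way:
1. the flip stop is fully down (value of joint flip_stop below 0.05 rad), for 0.2 s.
At the end, for the whole second after the job is handed in: Stop down (< 0.05 rad); bracket flat on the jig plate (2.5 mm, 0.03 rad), square to the jig (0.03 rad), edges within 3 mm of fence face and stop foot, still; the fingers keep pressing it with over 2 N on the fence and over 2 N on the stop foot through the last second (value of joint flip_stop below 0.05 rad and contact force between bracket and fence above 2 N and contact force between bracket and stop_foot above 2 N and contact force between the fingers and bracket above 1 N and angle between the x axis of bracket and the x axis of jig_plate, either way round below 0.03 rad and angle between bracket's own z axis and vertical below 0.03 rad and z of bracket in the frame of jig_plate between 0.0035 and 0.0085 m and x of bracket in the frame of fence between -0.0385 and -0.032 m and y of bracket in the frame of stop_foot between -0.0685 and -0.062 m and linear speed of bracket below 0.01 m/s); the arm keeps its last pose, push and grip.
It fails at once if another thing lying on the bench or jig plate is shifted by more than 3 cm (distance of any of strip_long, strip_short, marker, hammer, blank, stub_foot, try_square, screw_jar from where it was at the start of the episode above 0.03 m).
It also fails if it takes over 72 s, if anything falls off the work surface, if the arm or the gripper's body presses on something with over 40 N, if the wrist force passes 120 N, or if a joint passes its speed limit or range.

### The arm

A 6-joint arm with a two-finger parallel gripper is mounted at the origin on the work surface. World frame = base frame: x ahead of the robot, y to its left, z up, the work surface at z = 0. Lengths are in m, angles in rad, forces in N, time in s.
With the tool pointing down it reaches from about 0.25 to 0.775 m from the base axis. Payload 4 kg.
Tool frame: the origin (TCP) lies between the finger pads; the fingertips stand 8 mm ahead of it and the grasp point (between the pads) lies 11 mm behind it (ctrl.tips_ahead is the z of the fingertips in the tool frame, in m); z points along the fingers, y is the direction in which the jaws open and shut (so a half turn about z gives the same grasp; the last joint's range is limited). The gripper opens to 94 mm and grips with 3 to 60 N. Pads are 16 mm wide; open, the fingers measure 119 mm over their backs; the gripper's body (75 mm by 177 mm) begins 78 mm behind the grasp point.
Start: joints at [1.007, 0.087, 1.371, -0, 1.684, -0.103], TCP at [0.245, 0.493, 0.182] pointing down, gripper open.
Joint ranges: [-3.1, 3.1], [-0.76, 2.03], [0.27, 2.55], [-1.08, 4.22], [0.17, 2.65], [-2.57, 2.57]. Speed limits (rad/s): [2.79, 2.79, 3.14, 3.14, 3.14, 3.14].

### API

Orientations are given as a unit quaternion [x, y, z, w].
In Python, from cell import ctrl, cams, models gives the robot as it stands.
- The arm moves only by the shell command python3 -m creep 'ROWS'. ROWS is JSON, a list of rows, each an object with "slide": the shift along the world's x, y, z in cm, a list of three; "rot": the turn, a rotation vector about the world's x, y, z in degrees, a list of three; "gripper": the opening, from 0 (shut) to 1 (fully open). In form: [{"slide": [tx, ty, tz], "rot": [rx, ry, rz], "gripper": gripper}, ...]. A call has 1 to 10 rows; each row is the pose to reach, as a shift and turn from the pose commanded when the call began; what a row does not reach only later rows make up. A row lasts 1/10 s, in which the tool goes at most 50 mm and 8.59 degrees, less where a joint would pass 70% of its speed; a pose out of reach is approached as far as the arm can. A call with a gripper value outside its range is refused whole. The fingers move at their own pace and stop on an object; the grip force is fixed at half the most. Time passes only in rows, so rows that repeat a pose let the fingers close. It gives the time, the measured TCP pose, the force and the opening at its end, in the units of the state.
- ctrl.read_state(): the state, without advancing time (a new reading comes with each control period).
- cams.camera(name): name is "side" or "top" or "wrist"; returns the picture (420x560x3 uint8, red, green, blue); there is no depth.
- cams.camera_params(name): a dict with "vfov" (degrees; the focal length in pixels is half the picture's height over the tangent of half this angle, whatever the lens; pixels are square), "cx", "cy" (the principal point, pixels), "view" (4x4, takes a point from world to camera coordinates). Camera axes: x right, y down, z forward; pixel columns grow to the right and rows downward; lengths in m; the calibration is good to about 2 mm. A picture is of the moment at which its call begins: read the wrist's pose just before it. camera_params takes no time and is no camera call; for the wrist camera it gives the pose at the moment of the call.
- ctrl.finish_job(): hands the job in, once; it reports no verdict.
Trained networks look in the newest picture that a camera, given by its name, has taken for a name from the list of things; names that differ only in an ending like _2 or _b are one class to them, and where a whole thing is asked for, a point or a joint stands for the part that bears it (a point fixed in the world has none). Each returns a list of dicts, best first, with "score" (0 to 1); they miss things now and then, are a little off and sometimes report something else, mostly with a low value. They report only what shows in the picture. A call takes as long as a camera call.
- models.search_frame(camera, label): "centre" ([x, y, z] in m, in world coordinates, good to about 4 mm: the middle of the surface that is visible of it).
- models.trace(camera, label): "mask" (420x560 bool, what is visible of it).
- models.place_of(camera, label): "centre" ([x, y, z] in m, in world coordinates, good to about 4 mm: a listed point, or the origin of a listed thing).
The state is a dict: "time_s": time; "joint_positions": joint angles; "joint_vel": joint speeds; "tau": joint torques, N m; "position": TCP position; "tool_rot": TCP orientation; "ft_force": force on the tool from outside, world axes, zero at the start; "ft_torque": the same for the moment, N m; "opening": opening from 0.0 (shut) to 1.0 (fully open).
Only numpy, scipy, OpenCV 4.12 (cv2) and the standard library are available. Lean on these libraries where they do the work, as an engineer would, in place of code of your own. Each camera call takes 0.05 s, during which the arm holds its last target. There are 200 camera calls.

## Working session

There is one attempt and no reset: what is moved stays moved. The work goes in short steps, Python scripts to look and compute and a shell command to move; the robot and the scene stay as the last step left them, time stands still between calls to the robot, and variables do not carry over. Pictures are saved under pics/ and viewed, about 8 in all and at most 12, crops included, and the job is handed in when it is done.

```bash
mkdir -p pics; ls; python3 - <<'E'
from cell import ctrl,cams,models
import cv2,numpy as np
s=ctrl.read_state(); print(s['time_s'],s['position'],s['tool_rot'],s['opening'],s['ft_force'])
for n in ['top','side']:
    im=cams.camera(n); cv2.imwrite(f'pics/{n}0.png',im[:,:,::-1])
    p=cams.camera_params(n); print(n,p['vfov'],p['cx'],p['cy'],np.round(p['view'],3).tolist())
    for l in ['bracket','jig_plate','fence','flip_pivot','flip_tip','stop_foot','strip_short','marker','hammer','blank','stub_foot','try_square','screw_jar','strip_long']:
        r=models.place_of(n,l)[:1]; print(l,[(np.round(q['centre'],3).tolist(),round(q['score'],2)) for q in r])
E
```

```text
pics
0.0 [0.24425833 0.49211354 0.18072296] [ 2.28366335e-01  9.73574660e-01 -1.03987755e-03 -3.43553237e-04] 1.001995751575908 [-0.62379233  0.19026581  0.26095992]
top 52.63812513789426 276.0628020018561 210.22998229779202 [[0.007, -1.0, 0.019, -0.009], [-0.998, -0.008, -0.067, 0.568], [0.067, -0.019, -0.998, 1.012], [0.0, 0.0, 0.0, 1.0]]
bracket [([0.442, -0.376, -0.003], 0.97)]
jig_plate [([0.573, -0.005, -0.002], 0.74)]
fence [([0.623, 0.003, 0.002], 0.61)]
flip_pivot [([0.627, 0.137, 0.065], 0.79)]
flip_tip [([0.636, 0.133, 0.126], 0.74)]
stop_foot [([0.575, 0.118, 0.114], 0.83)]
strip_short [([0.468, 0.089, 0.008], 0.71)]
marker [([0.487, -0.103, 0.009], 0.55)]
hammer [([0.351, 0.102, 0.002], 0.98)]
blank [([0.493, 0.379, 0.002], 0.86)]
stub_foot [([0.326, -0.176, -0.002], 0.77)]
try_square [([0.705, 0.371, 0.002], 0.57)]
screw_jar [([0.797, -0.148, 0.002], 0.91)]
strip_long [([0.671, -0.408, -0.002], 0.9)]
side 53.4684234138641 273.8866967493378 205.78684901388982 [[0.972, -0.233, 0.015, -0.536], [-0.155, -0.692, -0.705, 0.163], [0.175, 0.684, -0.709, 1.01], [0.0, 0.0, 0.0, 1.0]]
bracket [([0.438, -0.372, -0.003], 0.8)]
jig_plate [([0.563, 0.002, 0.003], 0.89)]
fence [([0.62, 0.001, 0.003], 0.93)]
flip_pivot [([0.627, 0.135, 0.059], 0.87)]
flip_tip [([0.64, 0.137, 0.127], 0.74)]
stop_foot [([0.579, 0.125, 0.116], 0.75)]
strip_short [([0.465, 0.088, 0.007], 0.76)]
marker [([0.492, -0.102, 0.007], 0.64)]
hammer [([0.351, 0.1, 0.003], 0.57)]
blank [([0.492, 0.375, -0.001], 0.67)]
stub_foot [([0.325, -0.172, -0.002], 0.84)]
try_square [([0.702, 0.373, -0.001], 0.55)]
screw_jar [([0.795, -0.149, -0.002], 0.69)]
strip_long [([0.674, -0.406, -0.003], 0.91)]
```

View pics/top0.png

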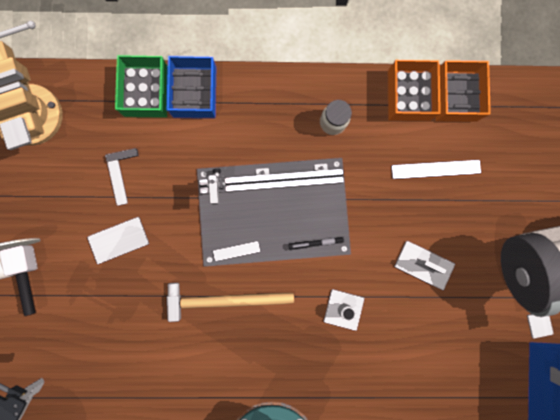

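View pics/side0.png

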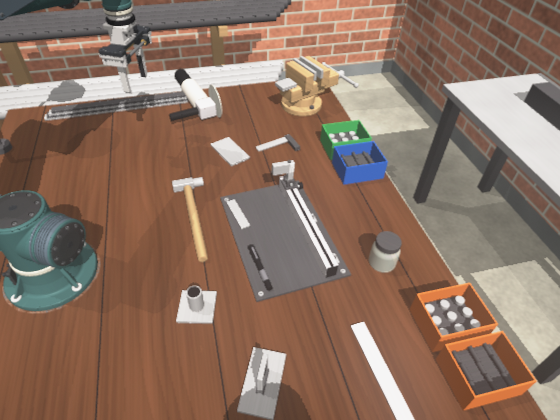

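The top view shows the jig plate at columns 198–350 and rows 160–265, with the raised stop near (212,185). The bracket is at (425,265) on the right and the blank at (118,240) on the left. In the side view the bracket's lug is at (262,375) and the stop stands upright at (285,175). Next I'll get the yaw angles.

```bash
cat > h.py <<'E'
from cell import ctrl,cams,models
import cv2,numpy as np
def back(n,uv,z,p=None):
    p=p or cams.camera_params(n); V=np.array(p['view']); f=210/np.tan(np.radians(p['vfov']/2))
    uv=np.atleast_2d(np.array(uv,float)); d=np.c_[(uv[:,0]-p['cx'])/f,(uv[:,1]-p['cy'])/f,np.ones(len(uv))]@V[:3,:3]
    o=-V[:3,:3].T@V[:3,3]; return (o+d*((z-o[2])/d[:,2])[:,None])
def rect(n,l,z,p=None):
    m=models.trace(n,l)[0]['mask'].astype(np.uint8)
    c=max(cv2.findContours(m,0,cv2.CHAIN_APPROX_NONE)[0],key=cv2.contourArea)[:,0]
    w=back(n,c,z,p)[:,:2]*1000
    return cv2.minAreaRect(w.astype(np.float32))
E
python3 - <<'E'
from h import *
im=cams.camera('top')
for l,z in [('jig_plate',.006),('bracket',.008),('fence',.046)]: print(l,rect('top',l,z))
cv2.imwrite('pics/c.png',cv2.resize(im[150:290,180:460],None,fx=2.8,fy=2.8,interpolation=cv2.INTER_CUBIC)[:,:,::-1])
E
```

```text
jig_plate ((567.0331420898438, -0.133148193359375), (240.37974548339844, 361.85943603515625), 4.982476711273193)
bracket ((438.0392150878906, -370.4540100097656), (133.68502807617188, 72.7275390625), 63.841793060302734)
fence ((644.82861328125, -23.263076782226562), (50.250362396240234, 275.88946533203125), 4.955925941467285)
```

View pics/c.png

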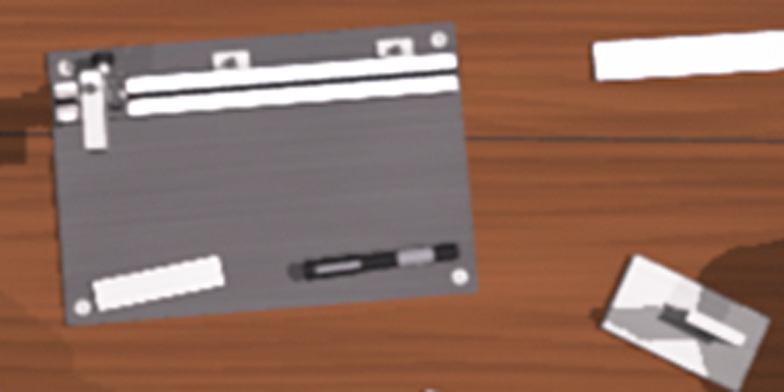

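```bash
R='';python3 -m creep '[{"slide":[43.6,-35.2,2],"rot":[0,0,-58.7],"gripper":0},{"slide":[43.6,-35.2,2],"rot":[0,0,-58.7],"gripper":0},{"slide":[43.6,-35.2,2],"rot":[0,0,-58.7],"gripper":0},{"slide":[43.6,-35.2,2],"rot":[0,0,-58.7],"gripper":0},{"slide":[43.6,-35.2,2],"rot":[0,0,-58.7],"gripper":0},{"slide":[43.6,-35.2,2],"rot":[0,0,-58.7],"gripper":0},{"slide":[43.6,-35.2,2],"rot":[0,0,-58.7],"gripper":0},{"slide":[43.6,-35.2,2],"rot":[0,0,-58.7],"gripper":0},{"slide":[43.6,-35.2,2],"rot":[0,0,-58.7],"gripper":0},{"slide":[43.6,-35.2,2],"rot":[0,0,-58.7],"gripper":0}]'
```

```text
time_s: 2.7
position: [0.6348, 0.1772, 0.1999]
tool_rot: [0.676, 0.737, 0.0, 0.0]
ft_force: [0.8, -0.5, 0.2]
opening: 0.183
```

```bash
python3 -m creep '[{"slide":[4.6,-3.7,0],"rot":[0,0,0],"gripper":0},{"slide":[4.6,-3.7,0],"rot":[0,0,0],"gripper":0},{"slide":[4.6,-3.7,-4.5],"rot":[0,0,0],"gripper":0},{"slide":[4.6,-3.7,-9],"rot":[0,0,0],"gripper":0},{"slide":[4.6,-3.7,-9],"rot":[0,0,0],"gripper":0},{"slide":[4.6,-3.7,-9],"rot":[0,0,0],"gripper":0}]'; python3 - <<'E'
from h import *
im=cams.camera('side'); cv2.imwrite('pics/s1.png',cv2.resize(im[100:300,200:400],None,fx=3,fy=3)[:,:,::-1])
E
```

```text
time_s: 3.3
position: [0.6784, 0.1423, 0.1091]
tool_rot: [0.676, 0.737, -0.001, -0.001]
ft_force: [0.2, -0.3, 0.1]
opening: 0.005
```

View pics/s1.png

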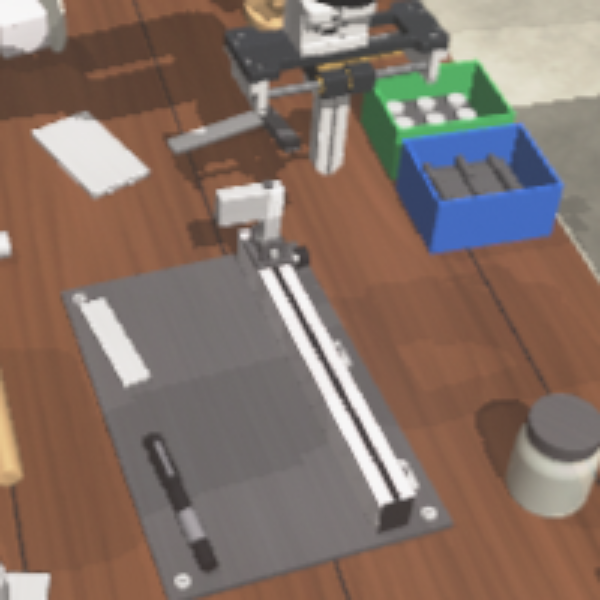

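```bash
python3 -m creep '[{"slide":[-2,-0.17,0],"rot":[0,0,0],"gripper":0},{"slide":[-3.5,-0.3,0],"rot":[0,0,0],"gripper":0},{"slide":[-5,-0.44,0],"rot":[0,0,0],"gripper":0},{"slide":[-6.2,-0.54,0],"rot":[0,0,0],"gripper":0},{"slide":[-7.2,-0.63,0],"rot":[0,0,0],"gripper":0},{"slide":[-8,-0.7,-0.6],"rot":[0,0,0],"gripper":0},{"slide":[-8.7,-0.76,-1.3],"rot":[0,0,0],"gripper":0},{"slide":[-9.1,-0.8,-2.2],"rot":[0,0,0],"gripper":0},{"slide":[-9.3,-0.8,-3.0],"rot":[0,0,0],"gripper":0},{"slide":[-9.3,-0.8,-3.5],"rot":[0,0,0],"gripper":0}]'
```

```text
time_s: 4.35
position: [0.5753, 0.1332, 0.0895]
tool_rot: [0.676, 0.737, -0.007, -0.006]
ft_force: [-53.6, -6.7, 61.7]
opening: 0.002
```

```bash
python3 - <<'E'
from h import *
im=cams.camera('side'); cv2.imwrite('pics/s2.png',cv2.resize(im[100:250,200:400],None,fx=4,fy=4,interpolation=cv2.INTER_CUBIC)[:,:,::-1])
for l in ['flip_tip','stop_foot','flip_pivot']: print(l,[(np.round(q['centre'],3),q['score']) for q in models.place_of('side',l)[:1]])
print(ctrl.read_state()['ft_force'],ctrl.read_state()['position'])
E
```

```text
flip_tip [(array([0.616, 0.133, 0.125]), 0.77)]
stop_foot []
flip_pivot [(array([0.626, 0.135, 0.059]), 0.63)]
[-48.45505818  -6.51552471  50.08861478] [0.57175067 0.13288861 0.08629478]
```

View pics/s2.png

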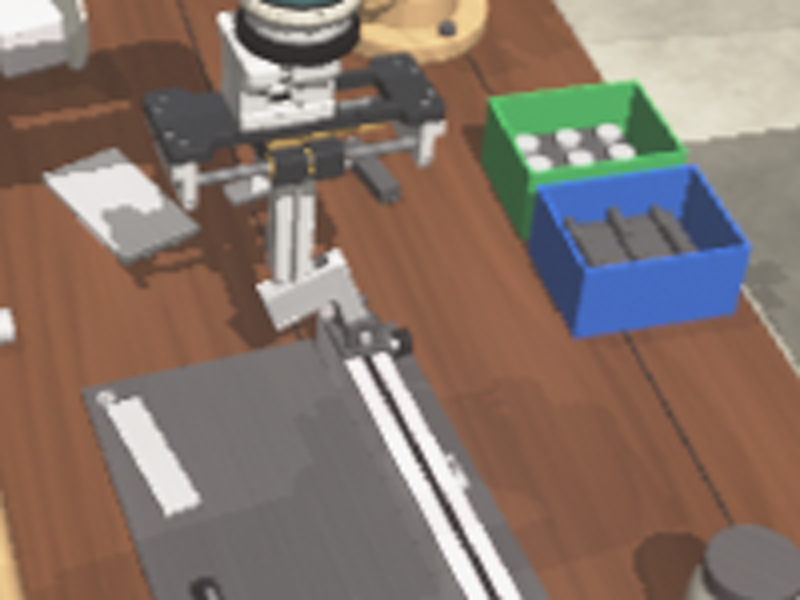

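```bash
cat > ov.py <<'E'
from h import *
Y=np.radians(5);R=np.array([[np.cos(Y),-np.sin(Y),0],[np.sin(Y),np.cos(Y),0],[0,0,1]]);P=np.array([.6254,.1355,.061])
def draw(im,lo,hi,th,col,o,s,origin=P):
    p=cams.camera_params('side');V=np.array(p['view']);f=210/np.tan(np.radians(p['vfov']/2))
    c=np.array([[a,b,d] for a in(lo[0],hi[0]) for b in (lo[1],hi[1]) for d in (lo[2],hi[2])])/1000
    T=np.array([[np.cos(th),0,np.sin(th)],[0,1,0],[-np.sin(th),0,np.cos(th)]])
    w=c@T.T@R.T+origin; q=w@V[:3,:3].T+V[:3,3]; u=np.c_[f*q[:,0]/q[:,2]+p['cx'],f*q[:,1]/q[:,2]+p['cy']]
    u=((u-o+.5)*s-.5).astype(int)
    for i in range(8):
        for b in (1,2,4):
            if not i&b: cv2.line(im,tuple(map(int,u[i])),tuple(map(int,u[i|b])),col,1)
def stop(im,th,col,o,s):
    draw(im,(-66,-8,-8),(0,8,8),th,col,o,s); draw(im,(-66,-8,-53),(-34,8,8),th,col,o,s)
E
python3 - <<'E'
from ov import *
im=cv2.imread('pics/s2.png');o=np.array([200,100])
stop(im,1.3,(0,255,0),o,4);stop(im,.7,(255,0,0),o,4)
draw(im,(-12.5,-8,-8),(12.5,8,60),0,(0,0,255),o,4,np.array([.5718,.1329,.0863]))
cv2.imwrite('pics/s2o.png',im[50:400,100:500])
E
```

```text
(no output)
```

View pics/s2o.png

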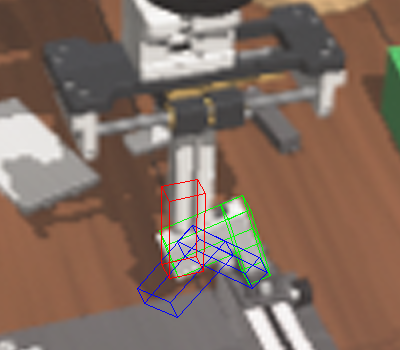

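```bash
python3 - <<'E'
from h import *
im=cams.camera('wrist'); cv2.imwrite('pics/w1.png',im[:,:,::-1])
print(ctrl.read_state()['ft_force'],ctrl.read_state()['position'])
E
```

```text
[-48.52011386  -6.56179719  48.8510768 ] [0.57133606 0.13284302 0.0858876 ]
```

View pics/w1.png

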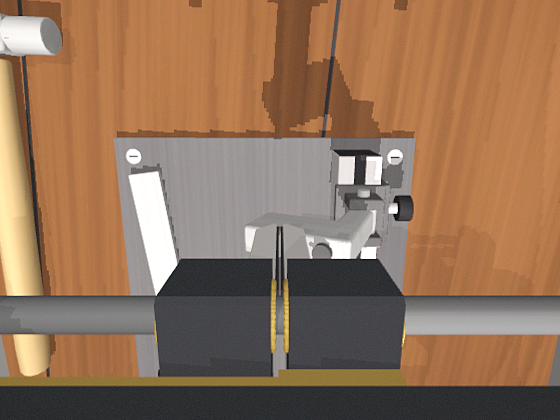

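The wrist view shows the closed fingertips at (280,230) jammed into the foot, which spans columns 248–370. The arm is still raised at about 1.3 rad. I'll back straight up and press more gently from above.

```bash
python3 -m creep '[{"slide":[-1.2,0,2],"rot":[0,0,0],"gripper":0},{"slide":[-1.2,0,4],"rot":[0,0,0],"gripper":0},{"slide":[-1.2,0,6],"rot":[0,0,0],"gripper":0},{"slide":[-1.2,0,8],"rot":[0,0,0],"gripper":0},{"slide":[-1.2,0,8],"rot":[0,0,0],"gripper":0}]';  python3 - <<'E'
from ov import *
im=cams.camera('side')
for l in ['flip_tip','stop_foot','flip_pivot']: print(l,[(np.round(q['centre'],3),q['score']) for q in models.place_of('side',l)[:1]])
im=cv2.resize(im[100:250,200:400],None,fx=4,fy=4,interpolation=cv2.INTER_CUBIC)[:,:,::-1].copy()
p=ctrl.read_state()['position']
cv2.imwrite('pics/s3.png',im)
draw(im,(-12.5,-8,-8),(12.5,8,60),0,(0,0,255),np.array([200,100]),4,p)
cv2.imwrite('pics/s3o.png',im[50:400,100:500])
E
```

```text
time_s: 5.1
position: [0.5772, 0.1344, 0.1606]
tool_rot: [0.676, 0.737, 0.004, 0.003]
ft_force: [0.9, -0.2, 0.4]
opening: 0.006
flip_tip [(array([0.61 , 0.131, 0.121]), 0.74)]
stop_foot [(array([0.56 , 0.124, 0.088]), 0.79)]
flip_pivot [(array([0.625, 0.138, 0.062]), 0.7)]
```

View pics/s3o.png

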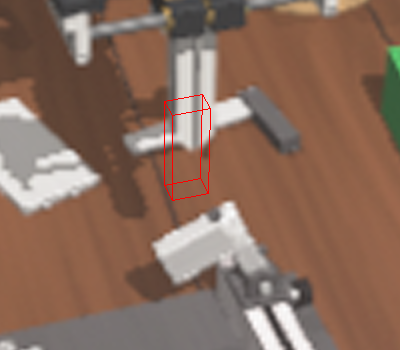

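```bash
python3 - <<'E'
from ov import *
print(ctrl.tips_ahead, [a for a in dir(ctrl) if a[0]!='_'])
s=ctrl.read_state(); print(s['position'],s['time_s'],s['opening'])
p=cams.camera_params('wrist'); V=np.array(p['view']);print((-V[:3,:3].T@V[:3,3]).round(3),V[:3,:3].round(3).tolist())
# where would tip pixel be: actual tip visible at s3 crop approx (100+195,50+148)/4+(200,100)
uv=np.array([295,198])/4+[200,100]
for z in (.14,.152,.17,.18,.19,.2): print(z,back('side',uv,z).round(3))
E
```

```text
0.008 ['PlanningError', 'finish_job', 'read_state', 'tips_ahead']
[0.57391338 0.13375012 0.1537471 ] 5.3 0.00683197828682248
[0.568 0.199 0.357] [[0.996, 0.085, -0.001], [0.083, -0.97, 0.23], [0.019, -0.229, -0.973]]
0.14 [[0.592 0.182 0.14 ]]
0.152 [[0.588 0.166 0.152]]
0.17 [[0.583 0.144 0.17 ]]
0.18 [[0.579 0.131 0.18 ]]
0.19 [[0.576 0.118 0.19 ]]
0.2 [[0.573 0.106 0.2  ]]
```

```bash
python3 - <<'E'
from ov import *
uv=np.array([325,172])/3+[200,100]
for z in (.101,.12,.13,.14): print(z,back('side',uv,z).round(3))
pw=cams.camera_params('wrist'); im=cams.camera('wrist'); cv2.imwrite('pics/w2.png',im[:,:,::-1])
f=lambda n,l:[(np.round(q['centre'],3).tolist(),round(q['score'],2)) for q in models.place_of(n,l)[:1]]
for l in ['flip_pivot','flip_tip','stop_foot','strip_short','fence']: print(l,f('wrist',l))
cams.camera('top')
for n,pp in (('top',None),('wrist',pw)):
    try: print(n,rect(n,'strip_short',.012,pp))
    except Exception as e: print(e)
print(ctrl.read_state()['position'])
E
```

```text
0.101 [[0.692 0.175 0.101]]
0.12 [[0.683 0.152 0.12 ]]
0.13 [[0.679 0.14  0.13 ]]
0.14 [[0.675 0.128 0.14 ]]
flip_pivot [([0.624, 0.134, 0.062], 0.71)]
flip_tip [([0.606, 0.134, 0.122], 0.84)]
stop_foot [([0.558, 0.122, 0.084], 0.74)]
strip_short [([0.472, 0.091, 0.005], 0.57)]
fence []
top ((473.01776123046875, 72.11058807373047), (25.2965087890625, 74.08428955078125), 12.265005111694336)
wrist ((469.96820068359375, 90.63922119140625), (26.894046783447266, 108.33370971679688), 12.787307739257812)
[0.57430887 0.13375289 0.15447753]
```

View pics/w2.png

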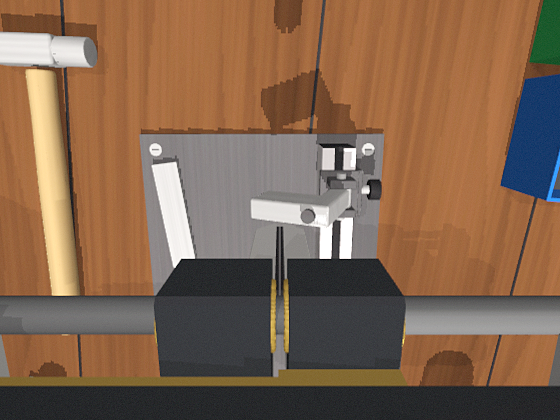

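```bash
python3 - <<'E'
from ov import *
for z in (.14,.15,.16,.17,.18,.19): print(z,back('wrist',[[280,226],[280,215]],z).round(3).tolist())
print(ctrl.read_state()['opening'])
E
```

```text
0.14 [[0.574, 0.129, 0.14], [0.574, 0.136, 0.14]]
0.15 [[0.574, 0.132, 0.15], [0.573, 0.139, 0.15]]
0.16 [[0.574, 0.135, 0.16], [0.573, 0.142, 0.16]]
0.17 [[0.573, 0.138, 0.17], [0.573, 0.145, 0.17]]
0.18 [[0.573, 0.142, 0.18], [0.572, 0.148, 0.18]]
0.19 [[0.573, 0.145, 0.19], [0.572, 0.151, 0.19]]
0.006967475276391317
```

The wrist view puts the stop's foot at (290,208), clear of the fingers. Both cameras place the real fingertips about 20 mm above where `tips_ahead` says, so my first push went over the arm's end. Next I'll press down from above.

```bash
python3 -m creep '[{"slide":[0.6,-0.1,-1.5],"rot":[0,0,0],"gripper":0},{"slide":[0.6,-0.1,-3],"rot":[0,0,0],"gripper":0},{"slide":[0.6,-0.1,-4],"rot":[0,0,0],"gripper":0},{"slide":[0.6,-0.1,-5],"rot":[0,0,0],"gripper":0},{"slide":[0.6,-0.1,-6],"rot":[0,0,0],"gripper":0},{"slide":[0.6,-0.1,-7],"rot":[0,0,0],"gripper":0},{"slide":[0.6,-0.1,-7.5],"rot":[0,0,0],"gripper":0},{"slide":[0.6,-0.1,-7.5],"rot":[0,0,0],"gripper":0}]'
```

```text
time_s: 6.55
position: [0.5709, 0.132, 0.0812]
tool_rot: [0.676, 0.737, -0.008, -0.007]
ft_force: [-24.1, -3.5, 18.7]
opening: 0.006
```

```bash
python3 - <<'E'
from ov import *
im=cams.camera('side')
for n in ('side','wrist'):
  if n=='wrist': cams.camera(n)
  for l in ['flip_tip','stop_foot']: print(n,l,[(np.round(q['centre'],3),q['score']) for q in models.place_of(n,l)[:1]])
s=ctrl.read_state();print(s['position'],s['ft_force'],s['ft_torque'])
im=cv2.resize(im[100:250,200:400],None,fx=4,fy=4,interpolation=cv2.INTER_CUBIC)[:,:,::-1].copy()
for t,c in ((.8,(0,255,0)),(1.1,(255,0,0))): stop(im,t,c,np.array([200,100]),4)
im2=cv2.imread('pics/s2.png')
cv2.imwrite('pics/s4.png',im[50:400,100:500])
E
```

```text
side flip_tip [(array([0.597, 0.131, 0.12 ]), 0.67)]
side stop_foot [(array([0.557, 0.122, 0.074]), 0.48)]
wrist flip_tip [(array([0.595, 0.133, 0.116]), 0.65)]
wrist stop_foot [(array([0.553, 0.124, 0.071]), 0.62)]
[0.57088919 0.13195538 0.08123685] [-24.82306218  -2.39607726  18.7094255 ] [-0.73519014  4.81948216 -0.05668238]
```

View pics/s4.png

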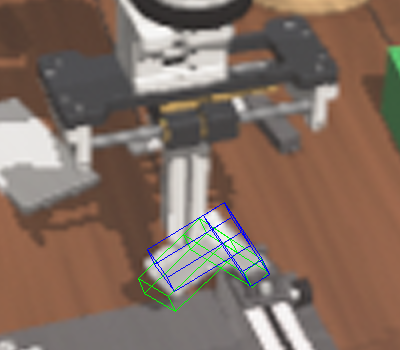

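```bash
python3 -m creep '[{"slide":[-0.8,0,2.5],"rot":[0,0,0],"gripper":0},{"slide":[-0.5,0,6.5],"rot":[0,0,0],"gripper":0},{"slide":[2,0.2,7],"rot":[0,0,0],"gripper":0},{"slide":[2,0.2,7],"rot":[0,0,0],"gripper":0},{"slide":[2,0.2,3.5],"rot":[0,0,0],"gripper":0},{"slide":[2,0.2,2],"rot":[0,0,0],"gripper":0},{"slide":[1.9,0.2,1],"rot":[0,0,0],"gripper":0},{"slide":[1.7,0.2,0],"rot":[0,0,0],"gripper":0},{"slide":[1.4,0.15,-1],"rot":[0,0,0],"gripper":0},{"slide":[1.4,0.15,-1],"rot":[0,0,0],"gripper":0}]'
```

```text
time_s: 7.85
position: [0.5931, 0.1342, 0.0684]
tool_rot: [0.676, 0.737, -0.001, -0.001]
ft_force: [-0.6, -0.3, -0.5]
opening: 0.002
```

```bash
python3 -m creep '[{"slide":[-0.5,0,-0.7],"rot":[0,0,0],"gripper":0},{"slide":[-0.9,-0.1,-1.4],"rot":[0,0,0],"gripper":0},{"slide":[-0.9,-0.1,-1.9],"rot":[0,0,0],"gripper":0},{"slide":[-0.9,-0.1,-1.9],"rot":[0,0,0],"gripper":0}]'; python3 - <<'E'
from h import *
for n in ('side','wrist'):
  cams.camera(n)
  for l in ['flip_tip','stop_foot']: print(n,l,[(np.round(q['centre'],3),q['score']) for q in models.place_of(n,l)[:1]])
E
```

```text
time_s: 8.25
position: [0.5843, 0.1332, 0.0495]
tool_rot: [0.676, 0.737, -0.001, -0.001]
ft_force: [-1.0, -0.4, 0.2]
opening: 0.005
side flip_tip [(array([0.563, 0.13 , 0.074]), 0.7)]
side stop_foot [(array([0.563, 0.002, 0.001]), 0.62)]
wrist flip_tip [(array([0.562, 0.128, 0.073]), 0.85)]
wrist stop_foot [(array([0.57 , 0.127, 0.011]), 0.85)]
```

```bash
python3 -m creep '[{"slide":[-0.4,0,-0.5],"rot":[0,0,0],"gripper":0},{"slide":[-0.6,0,-0.8],"rot":[0,0,0],"gripper":0},{"slide":[-0.6,0,-1.1],"rot":[0,0,0],"gripper":0},{"slide":[-0.6,0,-1.1],"rot":[0,0,0],"gripper":0}]'
```

```text
time_s: 8.95
position: [0.582, 0.1333, 0.0454]
tool_rot: [0.676, 0.737, 0.003, 0.003]
ft_force: [-2.5, -1.0, 17.7]
opening: 0.009
```

The stop is down: 17.7 N builds up at the end of travel, and the fingertips sit about 24 mm above the TCP. On to the bracket.

```bash
python3 -m creep '[{"slide":[0,0,5],"rot":[0,0,0],"gripper":0},{"slide":[0,0,10],"rot":[0,0,-5],"gripper":0.5},{"slide":[-14.1,-50.3,11],"rot":[0,0,-31.2],"gripper":1},{"slide":[-14.1,-50.3,11],"rot":[0,0,-31.2],"gripper":1},{"slide":[-14.1,-50.3,11],"rot":[0,0,-31.2],"gripper":1},{"slide":[-14.1,-50.3,11],"rot":[0,0,-31.2],"gripper":1},{"slide":[-14.1,-50.3,11],"rot":[0,0,-31.2],"gripper":1},{"slide":[-14.1,-50.3,11],"rot":[0,0,-31.2],"gripper":1},{"slide":[-14.1,-50.3,11],"rot":[0,0,-31.2],"gripper":1},{"slide":[-14.1,-50.3,11],"rot":[0,0,-31.2],"gripper":1}]'; python3 -m creep '[{"slide":[-4.1,-13,0],"rot":[0,0,-1],"gripper":1}]'
```

```text
time_s: 9.95
position: [0.4702, -0.2533, 0.1472]
tool_rot: [0.849, 0.528, 0.0, -0.0]
ft_force: [1.1, 0.3, -0.1]
opening: 0.733
time_s: 10.05
position: [0.4553, -0.3011, 0.1473]
tool_rot: [0.854, 0.52, 0.0, 0.0]
ft_force: [0.3, 0.1, -0.1]
opening: 0.817
```

```bash
python3 -m creep '[{"slide":[-1.6,-7.1,0],"rot":[0,0,1],"gripper":1},{"slide":[-1.6,-7.1,0],"rot":[0,0,1],"gripper":1},{"slide":[-1.6,-7.1,0],"rot":[0,0,1],"gripper":1}]'; python3 - <<'E'
from h import *
pw=cams.camera_params('wrist'); im=cams.camera('wrist'); cv2.imwrite('pics/w3.png',im[:,:,::-1])
print(rect('wrist','bracket',.008,pw), [(np.round(q['centre'],3),q['score']) for q in models.place_of('wrist','bracket')[:1]])
cams.camera('top'); 
print(rect('top','jig_plate',.006))
cams.camera('side')
for n in ('top','side'):
  for l in ['flip_tip','stop_foot','bracket']: print(n,l,[(np.round(q['centre'],3),q['score']) for q in models.place_of(n,l)[:1]])
print(ctrl.read_state()['position'])
E
```

```text
time_s: 10.35
position: [0.4387, -0.3731, 0.1463]
tool_rot: [0.851, 0.526, -0.0, -0.001]
ft_force: [0.1, 0.8, 0.8]
opening: 0.994
((437.4578552246094, -372.4422607421875), (129.59744262695312, 69.58456420898438), 64.6773452758789) [(array([ 0.44 , -0.367, -0.   ]), 0.87)]
((804.089111328125, -153.10824584960938), (67.16642761230469, 90.23548889160156), 63.66182327270508)
top flip_tip [(array([0.56 , 0.126, 0.07 ]), 0.66)]
top stop_foot [(array([0.579, 0.12 , 0.003]), 0.45)]
top bracket [(array([ 0.441, -0.374, -0.001]), 0.83)]
side flip_tip []
side stop_foot []
side bracket [(array([ 0.436, -0.372, -0.003]), 0.92)]
[ 0.44063821 -0.37006162  0.14752239]
```

View pics/w3.png

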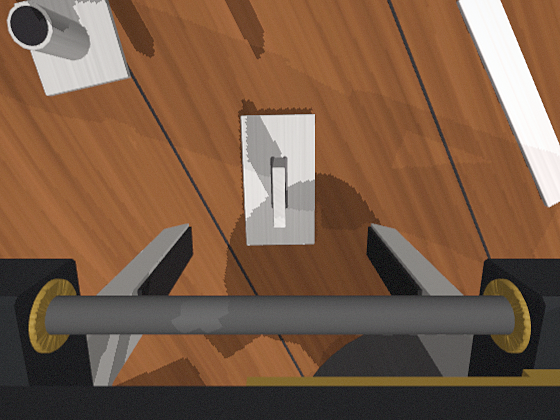

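```bash
python3 - <<'E'
from h import *
for z in (.13,.14,.15,.16,.17,.18,.19):
    w=back('wrist',[[191,226],[368,226]],z); print(z,np.linalg.norm(w[0]-w[1]).round(4),w.mean(0).round(3))
E
```

```text
0.13 0.1159 [ 0.437 -0.376  0.13 ]
0.14 0.1107 [ 0.439 -0.373  0.14 ]
0.15 0.1054 [ 0.44 -0.37  0.15]
0.16 0.1002 [ 0.442 -0.367  0.16 ]
0.17 0.0949 [ 0.443 -0.364  0.17 ]
0.18 0.0896 [ 0.445 -0.361  0.18 ]
0.19 0.0844 [ 0.446 -0.358  0.19 ]
```

The wrist view shows the lug at (280,190), centred between the open pads at columns 191 and 368. The 94 mm gap confirms the tips are 24 mm above the TCP. I'll descend and grip.

```bash
python3 -m creep '[{"slide":[0,0,-5],"rot":[0,0,0.7],"gripper":1},{"slide":[0,0,-9],"rot":[0,0,0.7],"gripper":1},{"slide":[0,0,-12],"rot":[0,0,0.7],"gripper":1},{"slide":[0,0,-13.7],"rot":[0,0,0.7],"gripper":1},{"slide":[0,0,-13.7],"rot":[0,0,0.7],"gripper":1},{"slide":[0,0,-13.7],"rot":[0,0,0.7],"gripper":0}]'; python3 -m creep '[{"slide":[0,0,0],"rot":[0,0,0],"gripper":0},{"slide":[0,0,0],"rot":[0,0,0],"gripper":0},{"slide":[0,0,0],"rot":[0,0,0],"gripper":0},{"slide":[0,0,0],"rot":[0,0,0],"gripper":0},{"slide":[0,0,0],"rot":[0,0,0],"gripper":0},{"slide":[0,0,0],"rot":[0,0,0],"gripper":0},{"slide":[0,0,0],"rot":[0,0,0],"gripper":0},{"slide":[0,0,0],"rot":[0,0,0],"gripper":0},{"slide":[0,0,0],"rot":[0,0,0],"gripper":0},{"slide":[0,0,0],"rot":[0,0,0],"gripper":0}]'
```

```text
time_s: 11.55
position: [0.4406, -0.3706, 0.0108]
tool_rot: [0.846, 0.533, 0.0, 0.0]
ft_force: [-0.0, -0.2, 0.1]
opening: 0.948
time_s: 12.55
position: [0.4395, -0.37, 0.0103]
tool_rot: [0.846, 0.533, -0.001, -0.001]
ft_force: [-0.4, 0.8, 0.5]
opening: 0.106
```

```bash
python3 -m creep '[{"slide":[0,0,3],"rot":[0,0,0],"gripper":0},{"slide":[0,0,7],"rot":[0,0,2],"gripper":0},{"slide":[1,3,9],"rot":[0,0,6],"gripper":0},{"slide":[2.4,7.5,9],"rot":[0,0,11],"gripper":0},{"slide":[3.8,12,9],"rot":[0,0,16],"gripper":0},{"slide":[5.2,16.5,9],"rot":[0,0,21],"gripper":0},{"slide":[6.6,21,9],"rot":[0,0,26],"gripper":0},{"slide":[8,25.5,9],"rot":[0,0,30.6],"gripper":0},{"slide":[9.4,30,9],"rot":[0,0,30.6],"gripper":0},{"slide":[10.8,34.5,9],"rot":[0,0,30.6],"gripper":0}]'; python3 -m creep '[{"slide":[1.2,3.6,0],"rot":[0,0,0],"gripper":0},{"slide":[2.2,6.4,0],"rot":[0,0,0],"gripper":0},{"slide":[2.2,6.4,0],"rot":[0,0,0],"gripper":0},{"slide":[2.2,6.4,0],"rot":[0,0,0],"gripper":0}]'; python3 - <<'E'
from h import *
pw=cams.camera_params('wrist'); im=cams.camera('wrist'); cv2.imwrite('pics/w4.png',im[:,:,::-1])
z=ctrl.read_state()['position'][2]-.0105+.008
print(rect('wrist','bracket',z,pw))
for n in ('wrist','top','side'):
  if n!='wrist': cams.camera(n)
  for l in ['bracket','fence','stop_foot','flip_tip']: print(n,l,[(np.round(q['centre'],3),q['score']) for q in models.place_of(n,l)[:1]])
s=ctrl.read_state();print(s['position'],s['ft_force'],s['opening'])
E
```

```text
time_s: 13.55
position: [0.5465, -0.0233, 0.0971]
tool_rot: [0.676, 0.737, -0.002, -0.002]
ft_force: [0.4, 0.2, -7.9]
opening: 0.106
time_s: 13.95
position: [0.5684, 0.0391, 0.0972]
tool_rot: [0.675, 0.738, -0.002, -0.002]
ft_force: [0.4, -0.4, -8.1]
opening: 0.105
((566.6947631835938, 46.895751953125), (70.54264068603516, 108.5846176147461), 5.073427677154541)
wrist bracket [(array([0.572, 0.041, 0.086]), 0.94)]
wrist fence [(array([0.618, 0.003, 0.006]), 0.94)]
wrist stop_foot [(array([0.576, 0.126, 0.008]), 0.78)]
wrist flip_tip [(array([0.563, 0.127, 0.068]), 0.71)]
top bracket []
top fence [(array([ 0.672, -0.408, -0.003]), 0.18)]
top stop_foot [(array([ 0.328, -0.172,  0.001]), 0.17)]
top flip_tip []
side bracket [(array([0.564, 0.002, 0.004]), 0.74)]
side fence [(array([0.617, 0.002, 0.004]), 0.67)]
side stop_foot [(array([0.35 , 0.098, 0.002]), 0.58)]
side flip_tip []
[0.57038201 0.03848645 0.10042882] [ 0.60770369 -0.38733076 -8.98812004] 0.10659398719018091
```

View pics/w4.png

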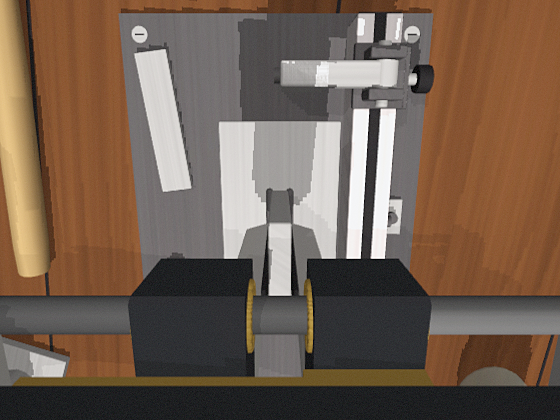

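```bash
python3 -m creep '[{"slide":[0,0,-3],"rot":[0,0,0],"gripper":0},{"slide":[0,0,-6],"rot":[0,0,0],"gripper":0},{"slide":[0,0,-7.2],"rot":[0,0,0],"gripper":0},{"slide":[0,0,-7.8],"rot":[0,0,0],"gripper":0},{"slide":[0,0,-8.2],"rot":[0,0,0],"gripper":0},{"slide":[0,0,-8.3],"rot":[0,0,0],"gripper":0},{"slide":[0,0,-8.3],"rot":[0,0,0],"gripper":0}]'
```

```text
time_s: 15.45
position: [0.5715, 0.0385, 0.0188]
tool_rot: [0.676, 0.737, 0.001, 0.001]
ft_force: [-0.4, -0.5, -8.4]
opening: 0.103
```

```bash
python3 -m creep '[{"slide":[0,0,-0.2],"rot":[0,0,0],"gripper":0},{"slide":[0,0,-0.3],"rot":[0,0,0],"gripper":0},{"slide":[0,0,-0.3],"rot":[0,0,0],"gripper":0}]'
```

```text
time_s: 15.75
position: [0.5716, 0.0384, 0.0165]
tool_rot: [0.676, 0.737, 0.001, 0.001]
ft_force: [-0.6, -0.2, -1.0]
opening: 0.111
```

```bash
python3 -m creep '[{"slide":[0.3,0.4,-0.1],"rot":[0,0,0],"gripper":0},{"slide":[0.6,0.75,-0.1],"rot":[0,0,0],"gripper":0},{"slide":[0.9,1.1,-0.1],"rot":[0,0,0],"gripper":0},{"slide":[1.1,1.1,-0.1],"rot":[0,0,0],"gripper":0},{"slide":[1.3,1.1,-0.1],"rot":[0,0,0],"gripper":0},{"slide":[1.3,1.1,-0.1],"rot":[0,0,0],"gripper":0}]'; 
```

```text
time_s: 16.35
position: [0.5824, 0.0484, 0.0164]
tool_rot: [0.676, 0.737, -0.001, 0.0]
ft_force: [-9.7, -3.0, 7.6]
opening: 0.103
```

```bash
python3 -m creep '[{"slide":[0.1,0.3,0],"rot":[0,0,0],"gripper":0},{"slide":[0.1,0.6,0],"rot":[0,0,0],"gripper":0},{"slide":[0.1,0.8,0],"rot":[0,0,0],"gripper":0},{"slide":[0.1,1.0,0],"rot":[0,0,0],"gripper":0},{"slide":[0.1,1.0,0],"rot":[0,0,0],"gripper":0}]'; 
```

```text
time_s: 16.85
position: [0.5833, 0.0519, 0.0169]
tool_rot: [0.676, 0.737, -0.006, 0.004]
ft_force: [-10.0, -17.9, 9.0]
opening: 0.105
```

```bash
cat > chk.py <<'E'
from ov import *
s=ctrl.read_state();print(s['position'],s['ft_force'],s['ft_torque'])
pw=cams.camera_params('wrist'); im=cams.camera('wrist'); cv2.imwrite('pics/wc.png',im[:,:,::-1])
m=models.trace('wrist','bracket')[0]['mask'].astype(np.uint8)
c=max(cv2.findContours(m,0,cv2.CHAIN_APPROX_NONE)[0],key=cv2.contourArea)[:,0]
F=np.array([.6218,.0047,0]); w=(back('wrist',c,.014,pw)-F)@R   # jig axes
print('bracket x range',np.percentile(w[:,0],[1,50,99]).round(4),'y max',np.percentile(w[:,1],[95,99,100]).round(4))
for l in ['stop_foot','fence']:
    for q in models.place_of('wrist',l)[:1]: print(l,((np.array(q['centre'])-F)@R).round(4),q['score'])
m=models.trace('wrist','stop_foot')
if m:
    c=max(cv2.findContours(m[0]['mask'].astype(np.uint8),0,cv2.CHAIN_APPROX_NONE)[0],key=cv2.contourArea)[:,0]
    for z in (.008,.069): w=(back('wrist',c,z,pw)-F)@R; print('foot@',z,w.min(0).round(4),w.max(0).round(4))
E
python3 chk.py
```

```text
[0.5832902  0.05191328 0.01692273] [-10.03377536 -17.85817511   9.02152726] [-2.78393237  2.03083037  0.05113076]
bracket x range [-0.0706 -0.0349  0.0002] y max [0.112 0.112 0.112]
stop_foot [-0.0352  0.124   0.0065] 0.69
foot@ 0.008 [-0.0616  0.1265  0.008 ] [-0.0579  0.139   0.008 ]
foot@ 0.069 [-0.0538  0.1243  0.069 ] [-0.0511  0.1332  0.069 ]
```

```bash
python3 -m creep '[{"slide":[-0.2,-0.2,0.2],"rot":[0,0,0],"gripper":0},{"slide":[-0.3,-0.2,0.3],"rot":[0,0,0],"gripper":0},{"slide":[-0.3,0,0.3],"rot":[0,0,0],"gripper":0},{"slide":[-0.3,0.2,0.3],"rot":[0,0,0],"gripper":0},{"slide":[-0.3,0.2,0.3],"rot":[0,0,0],"gripper":0}]'; python3 chk.py
```

```text
time_s: 17.6
position: [0.5817, 0.061, 0.0164]
tool_rot: [0.675, 0.737, -0.001, 0.001]
ft_force: [-0.5, -4.4, -4.6]
opening: 0.104
[0.58168031 0.0610405  0.01641983] [-0.52990382 -4.38792697 -4.57390507] [-1.10491466  0.08445007 -0.02336009]
bracket x range [-0.0711 -0.0363 -0.0012] y max [0.1196 0.1213 0.1213]
stop_foot [-0.035   0.1237  0.0058] 0.9
foot@ 0.008 [-0.0612  0.12    0.008 ] [-0.0152  0.1418  0.008 ]
foot@ 0.069 [-0.054   0.1217  0.069 ] [-0.0213  0.1372  0.069 ]
```

```bash
python3 -m creep '[{"slide":[0,0.2,0],"rot":[0,0,0],"gripper":0},{"slide":[-0.05,0.4,-0.05],"rot":[0,0,0],"gripper":0},{"slide":[0.15,0.4,-0.1],"rot":[0,0,0],"gripper":0},{"slide":[0.35,0.4,-0.1],"rot":[0,0,0],"gripper":0},{"slide":[0.5,0.4,-0.1],"rot":[0,0,0],"gripper":0},{"slide":[0.5,0.4,-0.1],"rot":[0,0,0],"gripper":0},{"slide":[0.5,0.4,-0.1],"rot":[0,0,0],"gripper":0}]'; python3 chk.py
```

```text
time_s: 18.55
position: [0.5822, 0.0612, 0.0168]
tool_rot: [0.676, 0.737, -0.006, -0.001]
ft_force: [-12.2, -13.9, 7.1]
opening: 0.104
[0.58224523 0.06121847 0.01679961] [-12.2398368  -13.8912956    7.13668573] [-2.45391097  2.4191325   0.26507457]
bracket x range [-0.0708 -0.0363 -0.0007] y max [0.1197 0.1214 0.122 ]
stop_foot [-0.036   0.1243  0.0072] 0.62
foot@ 0.008 [-0.0555  0.12    0.008 ] [-0.016   0.1419  0.008 ]
foot@ 0.069 [-0.0492  0.122   0.069 ] [-0.0211  0.1376  0.069 ]
```

```bash
python3 -m creep '[{"slide":[0,0.1,0.1],"rot":[0.2,-0.3,0],"gripper":0},{"slide":[0,0.1,0.15],"rot":[0.4,-0.5,0],"gripper":0},{"slide":[0,0.1,0.15],"rot":[0.4,-0.5,0],"gripper":0},{"slide":[0,0.1,0.15],"rot":[0.4,-0.5,0],"gripper":0},{"slide":[0,0.1,0.15],"rot":[0.4,-0.5,0],"gripper":0}]'; python3 chk.py; python3 - <<'E'
from h import *
for n in ('top','side','wrist'):
  cams.camera(n)
  for l in ['flip_tip','stop_foot','strip_short','marker']: print(n,l,[(np.round(q['centre'],3).tolist(),round(q['score'],2)) for q in models.place_of(n,l)[:1]])
s=ctrl.read_state();print(s['time_s'],s['position'],s['ft_force'],s['tool_rot'],s['opening'],abs(s['joint_vel']).max())
E
```

```text
time_s: 19.3
position: [0.5823, 0.0614, 0.0165]
tool_rot: [0.676, 0.737, -0.001, 0.0]
ft_force: [-9.1, -14.8, 0.7]
opening: 0.102
[0.58230942 0.06142488 0.01646417] [ -9.10353406 -14.75998925   0.69855134] [-2.92753523  1.83049922  0.12898971]
bracket x range [-0.0704 -0.0366 -0.0006] y max [0.1199 0.1216 0.1216]
stop_foot [-0.0323  0.1256  0.0057] 0.91
foot@ 0.008 [-0.0621  0.1191  0.008 ] [-0.015   0.1422  0.008 ]
foot@ 0.069 [-0.0543  0.1211  0.069 ] [-0.0208  0.1375  0.069 ]
top flip_tip [([0.557, 0.126, 0.068], 0.54)]
top stop_foot [([0.579, 0.122, 0.005], 0.41)]
top strip_short [([0.471, 0.09, 0.008], 0.72)]
top marker [([0.49, -0.105, 0.006], 0.87)]
side flip_tip [([0.563, 0.129, 0.071], 0.57)]
side stop_foot [([0.581, 0.125, 0.008], 0.59)]
side strip_short [([0.466, 0.087, 0.0], 0.72)]
side marker [([0.488, -0.103, 0.005], 0.59)]
wrist flip_tip [([0.562, 0.127, 0.066], 0.98)]
wrist stop_foot [([0.575, 0.124, 0.006], 0.64)]
wrist strip_short [([0.469, 0.09, 0.007], 0.73)]
wrist marker []
20.3 [0.58230617 0.06138962 0.01646435] [ -8.14069336 -15.45273792   0.81991944] [ 6.75865814e-01  7.37023913e-01 -9.76138182e-04  4.47905273e-04] 0.10763863473697509 0.001639307137410998
```

```bash
python3 -m creep '[{"slide":[0.2,0,0],"rot":[0,-0.2,0],"gripper":0},{"slide":[0.25,0,0],"rot":[0,-0.2,0],"gripper":0},{"slide":[0.25,0,0],"rot":[0,-0.2,0],"gripper":0},{"slide":[0.25,0,0],"rot":[0,-0.2,0],"gripper":0},{"slide":[0.25,0,0],"rot":[0,-0.2,0],"gripper":0}]'; python3 chk.py
```

```text
time_s: 20.8
position: [0.5824, 0.0614, 0.0165]
tool_rot: [0.676, 0.737, -0.002, -0.0]
ft_force: [-14.6, -15.2, 4.8]
opening: 0.102
[0.58235505 0.06142207 0.01652075] [-14.64979904 -15.15594847   4.81799097] [-2.98165521  2.94171296  0.21381159]
bracket x range [-0.0609 -0.0078  0.042 ] y max [0.1416 0.1416 0.1416]
stop_foot [-0.0364  0.1248  0.0063] 0.87
foot@ 0.008 [-0.0617  0.1191  0.008 ] [-0.0157  0.1416  0.008 ]
foot@ 0.069 [-0.0539  0.1211  0.069 ] [-0.0212  0.1372  0.069 ]
```

```bash
python3 -c "
from cell import ctrl
print(ctrl.finish_job()); s=ctrl.read_state(); print(s['time_s'],s['position'],s['ft_force'])"
```

```text
the job is handed in; nothing more can be done
None
the job is handed in; nothing more can be done
```

The flip stop is down and the bracket is pressed flat into the corner between the fence and the stop's foot, still gripped. I handed the job in at about 21 s, and no verdict is reported.

**Stop:** My first push slid over the end of the stop's arm and jammed the fingers, with a wrist force of about 80 N. A second push from above only brought it to about 1.0 rad. The third try, directly over the arm's corner, pushed it to the end of its travel at 17.7 N. The cause was that the fingertips measured about 24 mm behind the TCP, not the stated 8 mm ahead. I used the measured value after that.

**Bracket:** I gripped it by the lug, set it on the plate and slid it in. It stuck once by friction about 10 mm short of the stop. I eased the pressure, moved it along and pressed again.

**Last checks:**
- **Push:** The wrist force was about 15 N towards the fence and 15 N towards the stop. These are totals that include some friction on the plate; the contact forces were not measured separately. Adding about 6 N towards the fence did not move the bracket.
- **Fit:** About a second before the end the camera put the bracket's edges within about 1 mm of the fence and the stop.
- **Stop position:** The stop tip showed at 66–71 mm high (69 mm is fully down).
- **Level:** The tool tilt was under 0.005 rad.
- **Other things:** The marker and short strip showed no shift beyond the measuring error. I did not re-measure the other loose items.

**Disagreed:** The very last bracket outline from the wrist camera was a false detection, probably of the stop. I disregarded it because the arm's position had not changed.

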